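Turn a loose-lidded sample case upside down by way of a V stand

TASK

Store the loose-lidded sample case upside down: set it lid-up on one slope of the V stand and let go, take it again with one finger on the lid and the other on the underside, and turn it over clear of the stand. Leave it resting lid-down on the other slope, settled into the V and centred along it. Set it down gently, keep the lid closed throughout and leave the three jars alone.

Things in the scene. Friction and masses are not known exactly. Their poses are not given: they have to be found in the camera images.
- case: White open box 60 mm (own x) x 90 mm (own y) x 24 mm, 5 mm walls, brass and copper coloured chips glued to its floor; about 0.18 kg. Origin: centre of its underside; own z points from underside to lid. Starts flat on the desk, lid up. With its lid 30 mm thick. The lid is 1.5 mm smaller all round, so fingers across the 60 mm width touch only the box.
- lid: Loose blue lid with clear window, plate 57 x 87 x 6 mm; a 5 mm deep lip plugs into the box with 1.3 mm play; about 0.045 kg. No latch: it drops off when the case is tipped past upright unless pressed to the box. Origin: centre of the plate's underside (24 mm above the case's origin when closed); own z out through the plate, x and y along the case's.
- stand: Fixed aluminium V stand, base plate 74 mm (own x) x 112 mm (own y) x 8 mm; origin: centre of its underside, on the desk. The V runs along own x: two 45 degree slopes, square to each other, rise to own +y and -y from a bottom line at y 0, z 22 mm. The case goes in with its own x along the V; turned 90 degrees about that line it goes from lid-up on one slope to lid-down on the other.
- v_bottom (a point): Middle of the V's bottom line, 22 mm above the desk, axes as the stand's. Lid-up, the case's underside lies on one slope and a 60 mm wide end face on the other, its origin 45 mm up the slope from here. Lid-down, the lid lies on the other slope, the same end face on the first: origin 45 mm up the other slope and 30 mm off it.
- slope_left (a point): Top end, mid-width, of the slope that rises to the stand's own +y (left seen from the robot), 55 mm up it from the V's bottom. Each slope is two rubber-faced rails 9 mm wide and 8 mm thick, centred at own x -25.5 and +25.5 mm, with an open 42 mm slot between for a finger; legs stand under the rails only.
- slope_right (a point): Top end, mid-width, of the slope that rises to the stand's own -y (right seen from the robot); otherwise as the left slope. Room obstacle: the monitor panel to the left of the robot stands upright along world x from -0.17 to 0.33 m at y = 0.34 to 0.36 m, 0.125 to 0.425 m above the desk; an elbow or hand that leans far left can hit it.
- sample_jar_1: Glass screw-cap sample jar, black cap, 44 x 44 x 57 mm, standing behind the work; a bystander. Origin at the centre of its underside.
- sample_jar_2: Glass screw-cap sample jar, white cap, 36 x 36 x 67 mm, standing behind the work; a bystander. Origin at the centre of its underside.
- sample_jar_3: Glass screw-cap sample jar, red cap, 38 x 38 x 50 mm, standing behind the work; a bystander. Origin at the centre of its underside.
Things that resemble listed ones, but are neither listed nor needed, are in the scene too. There is more than one size of the lid; the one meant has the size given above.

How it is judged:
By the outcome, as a careful person would: the job done as asked, in the order asked, and still so for the second after the job is handed in, with the robot touching nothing.
It also fails if it takes over 69 s, if anything falls off the work surface, if the arm or the gripper's body presses on something with over 40 N, if the wrist force passes 120 N, or if a joint passes its speed limit or range.

ROBOT

A 6-joint arm with a two-finger parallel gripper is mounted at the origin on the work surface; the furniture and walls round the work are solid. World frame = base frame: x ahead of the robot, y to its left, z up, the work surface at z = 0. Lengths are in m, angles in degrees, forces in N, time in s.
With the tool pointing down it reaches from about 0.325 to 0.775 m from the base axis. Payload 5.5 kg.
Tool frame: the origin (TCP) lies at the centre of the arm's flange, where the gripper is bolted on; the fingertips stand 182 mm ahead of it and the grasp point (between the pads) lies 163 mm ahead of it; z points along the fingers, y is the direction in which the jaws open and shut (so a half turn about z gives the same grasp; the last joint's range is limited). The gripper opens to 88 mm and grips with 3 to 60 N. Pads are 20 mm wide; open, the fingers measure 115 mm over their backs; the gripper's body (75 mm by 178 mm) begins 61 mm behind the grasp point.
Start: joints at [-72.462, 5.22, 70.514, -0, 104.267, -3.249], TCP at [0.213, -0.561, 0.405] pointing down, gripper open.
Joint ranges: [-164.24, 164.24], [-49.07, 125.15], [9.68, 141.18], [-86.29, 266.29], [3.28, 154.24], [-151.56, 151.56]. Speed limits (degrees/s): [147.25, 147.25, 172.46, 180, 180, 180].

INTERFACE

Orientations are given as [roll, pitch, yaw] about the fixed x, y, z axes, in that order (R = Rz(yaw) Ry(pitch) Rx(roll)).
In Python, from station import r gives the robot as it stands. The module is installed in compiled form; this text tells all that it offers. Calls block until the motion is done:
- r.reach(position, orientation): joint-space move of the TCP to a pose.
- r.servo_line(position, rotation=None, speed=0.15): straight line of the TCP; rotation=None keeps the orientation; speed is the mean speed in m/s.
- r.move_joints(angles): joint-space move.
- r.let_go() and r.grab(squeeze=None): open the fingers fully, or close them until they stop; squeeze is the grip in N (None keeps the last).
- r.wait(seconds).
- r.inverse_kinematics(position, orientation): joint angles nearest the present ones, or None.
- r.sense(): the state.
- r.snapshot(name): name is "scene" or "top" or "wrist"; returns a dict with "frame" (384x512x3 uint8, red, green, blue), "fx", "fy", "cx", "cy" (pixels), "dist_coeffs" ([k1, k2, p1, p2, k3] as OpenCV has them; the pictures are not rectified), "R" (3x3) and "t" (3): a world point X has camera coordinates R X + t. Camera axes: x right, y down, z forward; pixel columns grow to the right and rows downward; lengths in m; the calibration is good to about 2 mm. A picture is of the moment at which its call begins. There is no depth.
A pose or a line that the arm cannot do raises r.IKError and nothing moves.
- r.hand_in(): hands the job in, once; it reports no verdict.
The state is a dict: "clock": time; "joints": joint angles; "joint_vel": joint speeds; "joint_torque": joint torques, N m; "tcp_pos": TCP position; "orientation": TCP orientation; "contact_force": force on the tool from outside, world axes, zero at the start; "torque": the same for the moment, N m; "opening": finger opening in m.
Only numpy, scipy, OpenCV 4.12 (cv2) and the standard library are available. Lean on these libraries where they do the work, as an engineer would, in place of code of your own. Each camera call takes 0.05 s, during which the arm holds its last target.

## Working session

There is one attempt and no reset: what is moved stays moved. The work goes in short steps, each a Python script; the robot and the scene stay as the last script left them, time stands still between calls to the robot, and variables do not carry over. Pictures are saved under pics/ and viewed, and the job is handed in when it is done.

```bash
ls; mkdir -p pics; python3 - <<'E'
from station import r
import cv2,numpy as np
s=r.sense();print(s)
for n in ["scene","top","wrist"]:
    d=r.snapshot(n); cv2.imwrite(f"pics/{n}0.png",d["frame"][:,:,::-1])
    np.savez(f"pics/{n}0.npz",**d)
    print(n,d["fx"],d["fy"],d["cx"],d["cy"],d["dist_coeffs"],np.round(d["R"],3).tolist(),np.round(d["t"],3))
E
```

```text
pics
{'clock': 0.0, 'joints': array([-7.24636466e+01,  5.26127022e+00,  7.05824189e+01, -1.58108787e-03,
        1.04268258e+02, -3.24719685e+00]), 'joint_vel': array([ 0.09611083, -0.06493879,  0.12781185,  0.03467102, -0.0298431 ,
       -0.01096749]), 'joint_torque': array([-3.87589462e-03, -4.46450222e+01, -4.06457126e+01,  6.94575487e-02,
        2.91677046e-02, -1.53034111e-04]), 'tcp_pos': array([ 0.21292423, -0.56099293,  0.40352045]), 'orientation': array([-1.79888146e+02, -4.81052218e-03,  2.07831574e+01]), 'contact_force': array([ 0.10591595,  0.44453279, -0.22737141]), 'torque': array([-0.01644073, -0.00359201,  0.00836124]), 'opening': 0.08776214215458047}
scene 444.657381161083 444.657381161083 259.9785194595638 184.73694540089625 [0.00771147 0.         0.         0.         0.        ] [[-0.637, -0.771, 0.01], [-0.465, 0.373, -0.803], [0.615, -0.516, -0.597]] [0.315 0.261 0.678]
top 366.4535800481849 366.4535800481849 252.92357860625518 193.82372904266876 [0.03955301 0.         0.         0.         0.        ] [[-0.021, -0.999, -0.026], [-0.998, 0.022, -0.062], [0.063, 0.025, -0.998]] [0.022 0.464 0.895]
wrist 282.13692718180937 282.13692718180937 252.16171144016133 189.692045125272 [-0.04965784  0.          0.          0.          0.        ] [[0.355, -0.935, -0.002], [-0.906, -0.345, 0.244], [-0.229, -0.085, -0.97]] [-0.6   -0.03   0.389]
```

View pics/scene0.png

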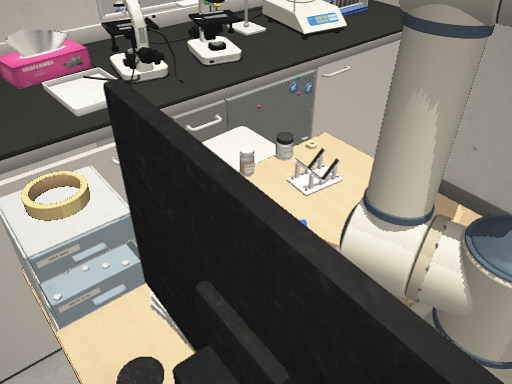

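View pics/top0.png

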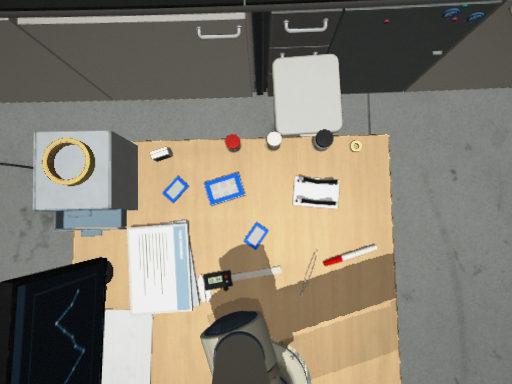

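View pics/wrist0.png

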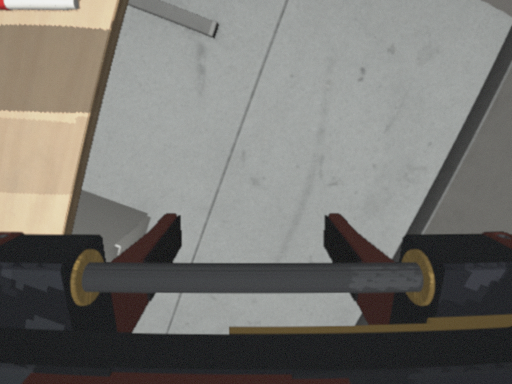

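The top view shows three blue-framed objects, at (225,188), (176,189) and (257,235). The stand is at (317,191), and the jars are red (233,142), white (274,140) and black (323,139). The large blue/white object at (225,188) fits the 60x90 mm case. The other two look like smaller loose lids. I'll confirm with an enlarged crop and measurements.

```bash
cat > h.py <<'E'
import cv2,numpy as np
from scipy.spatial.transform import Rotation as Rot
def K(d): return np.array([[d["fx"],0,d["cx"]],[0,d["fy"],d["cy"]],[0,0,1.]],float)
def ray(d,px):
    u=cv2.undistortPoints(np.array(px,float).reshape(-1,1,2),K(d),np.array(d["dist_coeffs"],float)).reshape(-1,2)
    R=np.array(d["R"]);t=np.array(d["t"])
    return -R.T@t, np.c_[u,np.ones(len(u))]@R
def plane(d,px,z):
    o,v=ray(d,px); return o+v*((z-o[2])/v[:,2])[:,None]
def proj(d,X):
    X=np.array(X,float).reshape(-1,1,3)
    return cv2.projectPoints(X,cv2.Rodrigues(np.array(d["R"]))[0],np.array(d["t"]),K(d),np.array(d["dist_coeffs"],float))[0].reshape(-1,2)
def blue(im,mn=60):
    h=cv2.cvtColor(im,cv2.COLOR_RGB2HSV)
    m=cv2.inRange(h,(100,120,80),(125,255,255))
    c,_=cv2.findContours(m,cv2.RETR_EXTERNAL,cv2.CHAIN_APPROX_NONE)
    return [x for x in c if cv2.contourArea(x)>mn]
E
python3 - <<'E'
from h import *
d=dict(np.load("pics/top0.npz")); im=d["frame"]
cv2.imwrite("pics/crop0.png",cv2.resize(im[125:255,150:350,::-1],None,fx=4,fy=4,interpolation=cv2.INTER_CUBIC))
for c in blue(im):
    for z in (0.03,0.006):
        P=plane(d,c.reshape(-1,2),z)[:,:2]
        rc=cv2.minAreaRect((P*1000).astype(np.float32)); print(c.reshape(-1,2).mean(0),z,rc)
print(plane(d,[[317,191],[295,177],[338,179],[337,208],[293,206]],0.0))
print(plane(d,[[233,142],[274,140],[323,139]],.055))
E
```

```text
[255.51666667 235.51666667] 0.03 ((362.5006408691406, 8.020484924316406), (36.85963439941406, 56.75537109375), 56.1375846862793)
[255.51666667 235.51666667] 0.006 ((361.2894287109375, 8.510292053222656), (37.85061264038086, 58.28123092651367), 56.137577056884766)
[175.35185185 189.12962963] 0.03 ((479.6971740722656, 201.63600158691406), (36.7818717956543, 56.936893463134766), 44.21097946166992)
[175.35185185 189.12962963] 0.006 ((481.63677978515625, 207.33111572265625), (37.770809173583984, 58.46748733520508), 44.211360931396484)
[223.74766355 188.19626168] 0.03 ((479.0703125, 83.30721282958984), (56.789005279541016, 86.39635467529297), 15.9774808883667)
[223.74766355 188.19626168] 0.006 ((480.9930114746094, 85.82106018066406), (58.31575012207031, 88.71908569335938), 15.977468490600586)
[[ 0.46900942 -0.14831213  0.        ]
 [ 0.50562284 -0.09428799  0.        ]
 [ 0.49800088 -0.20156179  0.        ]
 [ 0.4253543  -0.19655407  0.        ]
 [ 0.43263155 -0.08726774  0.        ]]
[[ 0.58744718  0.05651241  0.055     ]
 [ 0.58972269 -0.04167095  0.055     ]
 [ 0.58892068 -0.15800335  0.055     ]]
```

View pics/crop0.png

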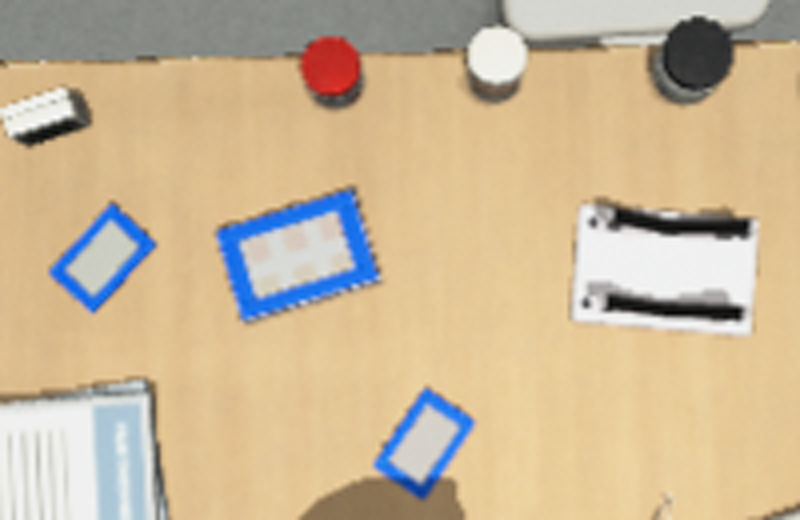

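Candidates: (225,188) measures 57x86 mm, which matches the listed lid on the case, and the chips show through its window. (176,189) and (257,235) measure 37x57 mm, so they are decoy lids. Next I'll check reachability for both slope choices, then look closer with the wrist camera.

```bash
cat >> h.py <<'E'
def M(z,y):
    z=np.array(z,float);z/=np.linalg.norm(z);y=np.array(y,float);y-=z*(y@z);y/=np.linalg.norm(y)
    return np.c_[np.cross(y,z),y,z]
def eul(m): return Rot.from_matrix(m).as_euler('xyz',degrees=True)
def frame(yaw):
    c,s=np.cos(np.radians(yaw)),np.sin(np.radians(yaw))
    return np.array([c,s,0]),np.array([-s,c,0]),np.array([0,0,1.])
E
python3 - <<'E'
from h import *
from station import r
S=np.array([0.4655,-0.1445,0]);ex,ey,ez=frame(-4.5)
V=S+.022*ez
cx,_,_=frame(16)
def ik(name,g,m):  # g = grasp point
    p=g-.163*m[:,2]
    q=r.inverse_kinematics(p.tolist(),eul(m).tolist())
    print(name,np.round(p,3),None if q is None else np.round(q,0))
for s in (1,-1): ik("pick%d"%s,np.array([.479,.083,.022]),M(-ez,s*cx))
for side in (1,-1):
    uA=(side*ey+ez)/2**.5; uB=(-side*ey+ez)/2**.5
    for s in (1,-1):
        for h in (0,.1):
            up=h*ez
            ik(f"side{side} y{s} h{h} place",V+up+.045*uA+.022*uB,M(-uB,s*ex))
            ik(f"side{side} y{s} h{h} regr ",V+up+.049*uA+.015*uB,M(-uA,s*uB))
            if h:ik(f"side{side} y{s} h{h} mid ",V+up+.065*ez,M(-ez,s*(-side*ey)))
            ik(f"side{side} y{s} h{h} final",V+up+.049*uB+.015*uA,M(-uB,-s*uA))
d=dict(np.load("pics/wrist0.npz")); st=r.sense()
Rt=Rot.from_euler('xyz',st["orientation"],degrees=True).as_matrix()
c=-d["R"].T@d["t"]; print("cam in tcp",Rt.T@(c-st["tcp_pos"]),"R\n",np.round(Rt.T@d["R"].T,3))
E
```

```text
pick1 [0.479 0.083 0.185] [  6.  -8. 106.   0.  82. -10.]
pick-1 [0.479 0.083 0.185] None
side1 y1 h0 place [ 0.458 -0.243  0.185] [-42.   8.  95.  35. 105. -37.]
side1 y1 h0 regr  [ 0.476 -0.006  0.183] [  9.  -3. 107. -43.  90. 109.]
side1 y1 h0 final [ 0.455 -0.283  0.183] [-45.  12.  91.  34. 107.  50.]
side1 y1 h0.1 place [ 0.458 -0.243  0.285] [-42.   3.  90.  37. 113. -31.]
side1 y1 h0.1 regr  [ 0.476 -0.006  0.283] [  9.  -9. 101. -44.  98. 102.]
side1 y1 h0.1 mid  [ 0.466 -0.144  0.35 ] [-21. -12.  93.  -0.  99.  73.]
side1 y1 h0.1 final [ 0.455 -0.283  0.283] [-45.   7.  86.  36. 115.  57.]
side1 y-1 h0 place [ 0.458 -0.243  0.185] [-42.   8.  95.  35. 105. 143.]
side1 y-1 h0 regr  [ 0.476 -0.006  0.183] [  9.  -3. 107. -43.  90. -71.]
side1 y-1 h0 final [ 0.455 -0.283  0.183] [ -45.   12.   91.   34.  107. -130.]
side1 y-1 h0.1 place [ 0.458 -0.243  0.285] [-42.   3.  90.  37. 113. 149.]
side1 y-1 h0.1 regr  [ 0.476 -0.006  0.283] [  9.  -9. 101. -44.  98. -78.]
side1 y-1 h0.1 mid  [ 0.466 -0.144  0.35 ] [ -21.  -12.   93.    0.   99. -107.]
side1 y-1 h0.1 final [ 0.455 -0
[... 493 characters left out ...]
  93.    0.   99. -107.]
side-1 y1 h0.1 final [ 0.476 -0.006  0.283] [  9.  -9. 101. -44.  98. -78.]
side-1 y-1 h0 place [ 0.473 -0.046  0.185] None
side-1 y-1 h0 regr  [ 0.455 -0.283  0.183] [-45.  12.  91.  34. 107.  50.]
side-1 y-1 h0 final [ 0.476 -0.006  0.183] [  9.  -3. 107. -43.  90. 109.]
side-1 y-1 h0.1 place [ 0.473 -0.046  0.285] None
side-1 y-1 h0.1 regr  [ 0.455 -0.283  0.283] [-45.   7.  86.  36. 115.  57.]
side-1 y-1 h0.1 mid  [ 0.466 -0.144  0.35 ] [-21. -12.  93.  -0.  99.  73.]
side-1 y-1 h0.1 final [ 0.476 -0.006  0.283] [  9.  -9. 101. -44.  98. 102.]
cam in tcp [0.06599037 0.00064191 0.02024546] R
 [[ 0.    -0.97  -0.245]
 [ 1.     0.    -0.   ]
 [ 0.    -0.245  0.97 ]]
```

```bash
python3 - <<'E'
from h import *
from station import r
S=np.array([0.4655,-0.1445,0]);ex,ey,ez=frame(-4.5)
m=M(-ez,ex)
p=S-.085*ey+.34*ez
r.reach(p.tolist(),eul(m).tolist()); d=r.snapshot("wrist"); np.savez("pics/w1.npz",**d); cv2.imwrite("pics/w1.png",d["frame"][:,:,::-1])
cx,cy,_=frame(16); C=np.array([.479,.083,0])
m=M(-ez,cx); p=C-.075*cy+.34*ez
r.reach(p.tolist(),eul(m).tolist()); d=r.snapshot("wrist"); np.savez("pics/w2.npz",**d); cv2.imwrite("pics/w2.png",d["frame"][:,:,::-1])
d=r.snapshot("top"); np.savez("pics/t1.npz",**d)
print(r.sense()["clock"],r.sense()["joints"])
E
```

```text
2.8 [-2.80457600e+00 -1.04976633e+01  9.22968325e+01 -2.59937715e-02
  9.82012431e+01 -1.86585798e+01]
```

View pics/w1.png

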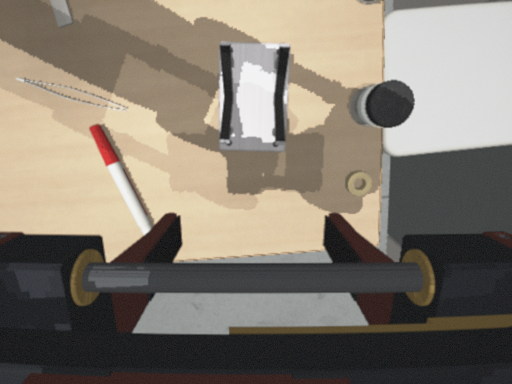

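View pics/w2.png

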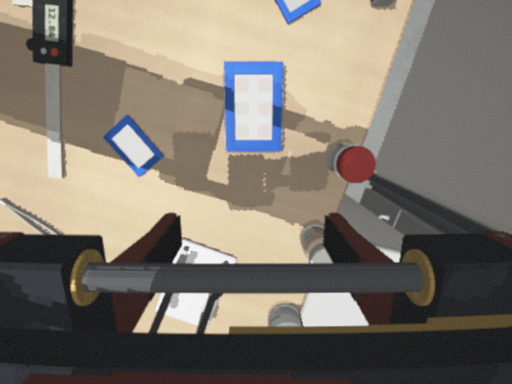

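w1 shows the stand, with its plate corners near (221,42), (291,44), (284,150) and (220,149) and its two black rails near columns 226 and 282. w2 shows the case at (224–283, 62–152). I'll refine both from enlarged crops.

```bash
python3 - <<'E'
from h import *
d=dict(np.load("pics/w1.npz")); im=d["frame"]
a=cv2.resize(im[30:160,205:305,::-1],None,fx=4.5,fy=4.5,interpolation=cv2.INTER_CUBIC)
t=dict(np.load("pics/t1.npz"))["frame"]
b=cv2.resize(t[170:215,285:345,::-1],(0,0),fx=5.5,fy=5.5,interpolation=cv2.INTER_CUBIC)
o=np.zeros((590,790,3),np.uint8); o[:a.shape[0],:a.shape[1]]=a; o[:b.shape[0],455:455+b.shape[1]]=b
cv2.imwrite("pics/crop1.png",o)
# case from blue
for n in ("w2","t1","top0"):
    d=dict(np.load(f"pics/{n}.npz"))
    for c in blue(d["frame"],300):
        P=plane(d,c.reshape(-1,2),.03)[:,:2]; print(n,c.reshape(-1,2).mean(0).round(),cv2.minAreaRect((P*1000).astype(np.float32)))
E
```

```text
w2 [133. 146.] ((370.6516418457031, 13.481622695922852), (35.316410064697266, 53.914306640625), 55.149105072021484)
w2 [253. 106.] ((479.33282470703125, 83.77413177490234), (56.050140380859375, 84.57540893554688), 15.887566566467285)
w2 [296.   8.] ((495.3312072753906, 179.2521514892578), (40.890933990478516, 19.01224708557129), 16.524429321289062)
t1 [256. 236.] ((362.42108154296875, 7.336112976074219), (36.19696044921875, 56.3463134765625), 55.02116775512695)
t1 [176. 189.] ((479.6971740722656, 201.63600158691406), (36.7818717956543, 56.936893463134766), 44.21097946166992)
top0 [256. 236.] ((362.5006408691406, 8.020484924316406), (36.85963439941406, 56.75537109375), 56.1375846862793)
top0 [175. 189.] ((479.6971740722656, 201.63600158691406), (36.7818717956543, 56.936893463134766), 44.21097946166992)
top0 [224. 188.] ((479.0703125, 83.30721282958984), (56.789005279541016, 86.39635467529297), 15.9774808883667)
```

View pics/crop1.png

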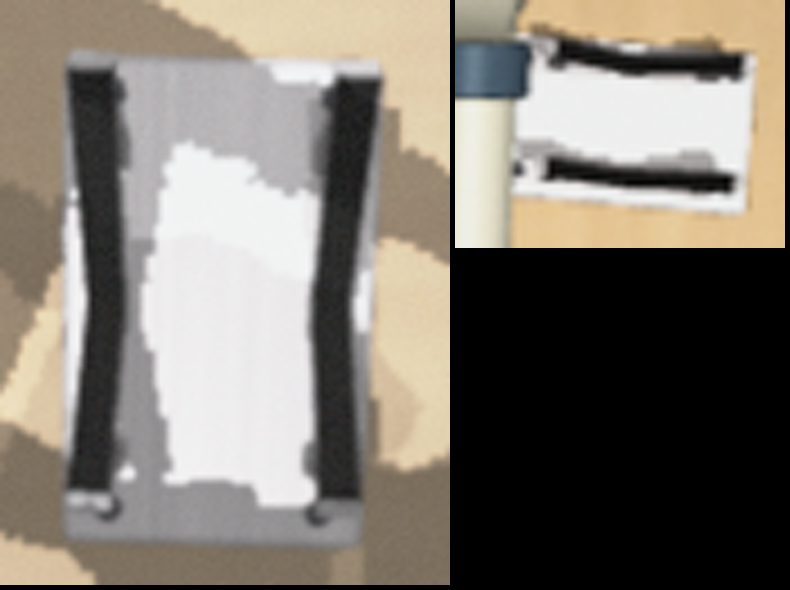

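```bash
python3 - <<'E'
from h import *
d=dict(np.load("pics/w1.npz"))
f=lambda L: (np.array(L,float)+.5)/4.5-.5+np.array([205,30])
co=plane(d,f([[68,55],[382,62],[358,545],[65,540]]),.008)*1000
print(co.round(1),co.mean(0)); 
for i in range(4): v=co[(i+1)%4]-co[i];print(np.hypot(*v[:2]),np.degrees(np.arctan2(v[1],v[0])))
v=plane(d,f([[106,297],[332,302]]),.022)*1000; print("V",v.round(1),v.mean(0),v[1]-v[0],np.degrees(np.arctan2(*(v[1]-v[0])[1::-1])))
e=plane(d,f([[90,70],[359,77],[340,496],[91,490]]),.0609)*1000; print("ends",e.round(1),e.mean(0))
for i in range(4): w=e[(i+1)%4]-e[i];print(np.hypot(*w[:2]),np.degrees(np.arctan2(w[1],w[0])))
# top0
d=dict(np.load("pics/top0.npz")); g=lambda L:(np.array(L,float)+.5)/4-.5+np.array([150,125])
c2=plane(d,g([[583,204],[760,215],[748,333],[572,320]]),.008)*1000; print(c2.round(1),c2.mean(0))
for i in range(4): v=c2[(i+1)%4]-c2[i];print(np.hypot(*v[:2]),np.degrees(np.arctan2(v[1],v[0])))
E
```

```text
[[ 437.   -85.4    8. ]
 [ 507.9  -92.6    8. ]
 [ 496.3 -201.9    8. ]
 [ 424.8 -194.9    8. ]] [ 466.51225092 -143.68979007    8.        ]
71.30273932545498 -5.753326778963493
109.89540268632224 -96.05265884955868
71.88463294160262 174.4425027318119
110.14565700268098 83.64553944248993
V [[ 441.5 -140.    22. ]
 [ 492.  -145.2   22. ]] [ 466.77546765 -142.61133631   22.        ] [50.54039896 -5.12788952  0.        ] -5.793472754677499
ends [[ 445.4 -101.9   60.9]
 [ 496.  -107.1   60.9]
 [ 487.7 -185.4   60.9]
 [ 437.7 -180.2   60.9]] [ 466.72025899 -143.64140444   60.9       ]
50.833337457521765 -5.956861187296829
78.70383048121032 -96.00401774193725
50.286670855433236 174.0543931113616
78.71515643696351 84.39390373952926
[[ 508.2  -94.6    8. ]
 [ 498.7 -204.     8. ]
 [ 425.5 -194.     8. ]
 [ 435.9  -85.8    8. ]] [ 467.06648942 -144.584355      8.        ]
109.78319419220333 -94.97572547212668
73.82352414208962 172.27253895348133
108.757256514136 84.55179112628723
72.88494389884622 -6.95280808282471
```

Both views agree: the stand is at (466.7, -143.7) with yaw -5.9°, and the case is at (479.3, 83.8) with yaw 15.9°. Picking now.

```bash
cat >> h.py <<'E'
ex,ey,ez=frame(-5.9)
V=np.array([.4667,-.1437,.022]); uL=(ey+ez)/2**.5; uR=(-ey+ez)/2**.5
C=np.array([.4793,.0838,0]); cx,cy,_=frame(15.9)
def snap(r,n,name):
    d=r.snapshot(n); np.savez(f"pics/{name}.npz",**d); cv2.imwrite(f"pics/{name}.png",d["frame"][:,:,::-1]); return d
E
python3 - <<'E'
from h import *
from station import r
m=M(-ez,cx); e=eul(m).tolist()
r.reach((C+.25*ez).tolist(),e)
r.servo_line((C+.186*ez).tolist(),e,speed=.1)
print(r.sense()["contact_force"])
r.grab(squeeze=20); s=r.sense(); print("op",s["opening"],s["contact_force"],s["tcp_pos"],s["clock"])
r.servo_line((C+.31*ez).tolist(),e,speed=.15); r.wait(.2)
s=r.sense(); print("op",s["opening"],s["contact_force"],s["tcp_pos"],s["clock"])
snap(r,"wrist","w3");snap(r,"top","t3")
E
```

```text
[-0.57224797  0.204045    0.45577479]
op 0.059811266115263766 [0.48477391 0.82107743 1.20916167] [0.47938469 0.08384608 0.18630203] 4.6833
op 0.05933174058332071 [-0.1627752  -0.46487411 -1.86640781] [0.47915076 0.0837825  0.30877485] 5.8583
```

View pics/w3.png

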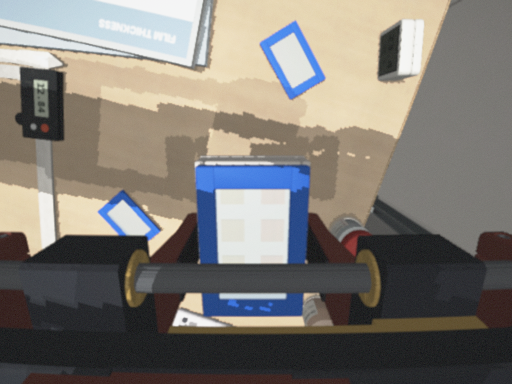

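```bash
python3 - <<'E'
from h import *
from station import r
m=M(-uR,ex); e=eul(m).tolist()
P=V+.045*uL+.186*uR
r.reach((P+.10*ez).tolist(),e)
r.servo_line((P+.02*ez).tolist(),e,speed=.1); r.wait(.3)
s=r.sense(); print(s["opening"],s["contact_force"],s["tcp_pos"],P+.02*ez,s["clock"])
snap(r,"wrist","w4");snap(r,"top","t4");snap(r,"scene","s4")
E
```

```text
0.05996955518564049 [-0.24043966  0.08943059 -2.49313018] [ 0.45653359 -0.24296589  0.20584653] [ 0.45645137 -0.24287392  0.20534167] 8.1833
```

View pics/w4.png

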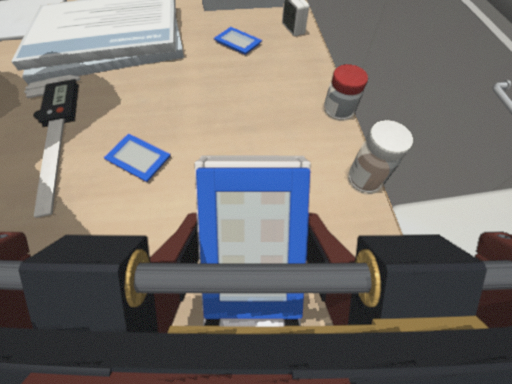

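```bash
python3 - <<'E'
from h import *
a=cv2.imread("pics/t4.png")[130:250,250:390]; b=cv2.imread("pics/s4.png")[110:220,240:380]
cv2.imwrite("pics/c4.png",np.vstack([cv2.resize(a,(560,300)) if 0 else cv2.resize(a,None,fx=2.5,fy=2.5,interpolation=2),cv2.resize(b,None,fx=2.5,fy=2.5,interpolation=2)]))
E
```

```text
(no output)
```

View pics/c4.png

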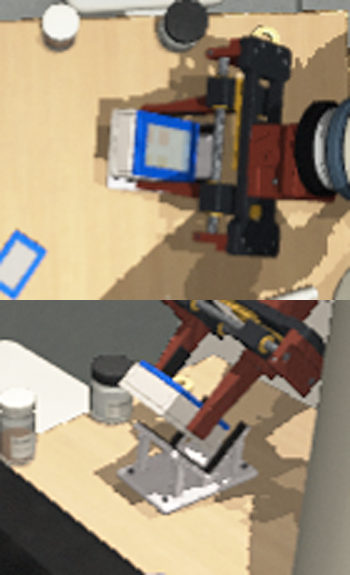

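The case is held 45° lid-up above the V with its lid closed, as w4 shows (lid frame rows 165–318). Now I'll lower it slowly under force watch.

```bash
cat >> h.py <<'E'
def F(r,n=4):
    f=[]
    for _ in range(n): r.wait(.03); f.append(r.sense()["contact_force"])
    return np.mean(f,0)
E
python3 - <<'E'
from h import *
from station import r
m=M(-uR,ex); e=eul(m).tolist()
P=V+.045*uL+.186*uR
r.servo_line((P+.005*ez).tolist(),e,speed=.05); r.wait(.2)
f0=F(r,8); print(f0, r.sense()["clock"])
h=.005
while h>-.004:
    h-=.0005; r.servo_line((P+h*ez).tolist(),e,speed=.01)
    f=F(r)-f0; print(round(h*1000,1),"L",round(f@uR,2),"R",round(f@uL,2),"x",round(f@ex,2),r.sense()["clock"])
    if max(f@uR,f@uL)>2.5: break
E
```

```text
[-0.09147634 -0.24787864 -2.35492335] 9.25
4.5 L 0.06 R 0.48 x -0.21 9.6333
4.0 L -0.32 R 0.09 x 0.28 10.0167
3.5 L 0.3 R 0.6 x -0.14 10.4
3.0 L -0.35 R 0.26 x -0.25 10.7833
2.5 L -0.25 R 1.04 x -0.17 11.1667
2.0 L -0.04 R 0.34 x 0.4 11.55
1.5 L 0.05 R 0.62 x -0.29 11.9333
1.0 L 0.44 R 0.52 x 0.19 12.3167
0.5 L -0.29 R 0.54 x 0.18 12.7
0.0 L 0.26 R 2.06 x 0.5 13.0833
-0.5 L 2.2 R 5.25 x -0.02 13.4667
```

```bash
python3 - <<'E'
from h import *
from station import r
m=M(-uR,ex); e=eul(m).tolist()
P=V+.045*uL+.186*uR-.0005*ez
r.let_go(); r.wait(.3); s=r.sense(); print(s["opening"],s["contact_force"],s["clock"])
snap(r,"wrist","w5")
r.servo_line((P+.13*uR).tolist(),e,speed=.15)
snap(r,"wrist","w6")
mm=M(-ez,ey); r.reach((V+.36*ez).tolist(),eul(mm).tolist()); 
snap(r,"wrist","w7");snap(r,"top","t7");snap(r,"scene","s7"); print(r.sense()["clock"],r.sense()["joints"])
a=cv2.imread("pics/w6.png");b=cv2.imread("pics/w7.png");
cv2.imwrite("pics/c7.png",cv2.resize(np.hstack([a,b]),(800,300),interpolation=cv2.INTER_AREA))
b=cv2.imread("pics/s7.png")[110:220,240:380];cv2.imwrite("pics/d7.png",cv2.resize(b,None,fx=4,fy=4,interpolation=2))
E
```

```text
0.08773525213690951 [ 0.01349415 -0.40304655 -0.04615934] 14.3917
16.775 [-2.11896726e+01 -1.21513409e+01  8.96025844e+01  1.84399815e-02
  1.02681994e+02 -1.05166992e+02]
```

View pics/c7.png

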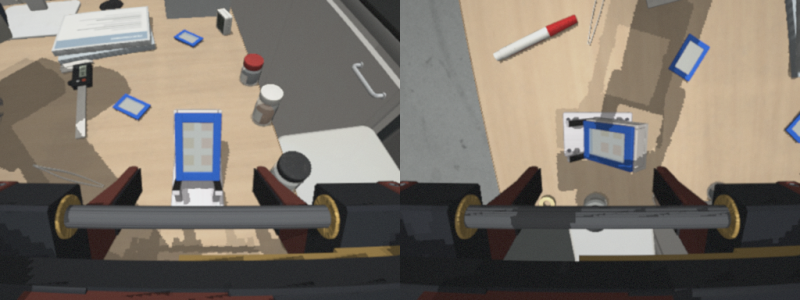

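View pics/d7.png

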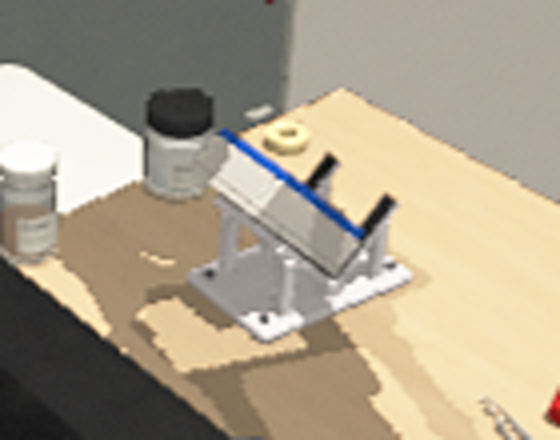

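The case rests lid-up on the left slope with the lid closed, and the hand is clear. I'll check the fit against the predicted lid corners.

```bash
python3 - <<'E'
from h import *
for n in("w6","w7"):
    d=dict(np.load(f"pics/{n}.npz"))
    c=max(blue(d["frame"],300),key=cv2.contourArea).reshape(-1,2)
    o,v=ray(d,c); p0=V+.030*uR; k=((p0-o)@uR)/(v@uR); X=o+v*k[:,None]-V
    q=np.c_[X@ex,X@uL]*1000
    print(n,cv2.minAreaRect(q.astype(np.float32)),q.min(0),q.max(0))
E
```

```text
w6 ((0.11807441711425781, 43.463836669921875), (86.00525665283203, 55.869136810302734), 89.97235870361328) [-27.8372452    0.46799225] [28.04313378 86.47896042]
w7 ((-0.7126636505126953, 45.06385803222656), (89.74961853027344, 55.820091247558594), 89.62002563476562) [-28.88557975   0.33452937] [27.21898144 90.05267521]
```

```bash
python3 - <<'E'
from h import *
from station import r
m=M(-uL,-uR); e=eul(m).tolist()
G=V+(.053+.163)*uL+.0153*uR
r.reach((G+.10*uL).tolist(),e)
r.wait(.1); f0=F(r,4)
r.servo_line((G+.02*uL).tolist(),e,speed=.12)
r.servo_line(G.tolist(),e,speed=.06); r.wait(.1)
s=r.sense(); print(F(r)-f0,s["tcp_pos"]-G,s["clock"])
r.grab(squeeze=25); r.wait(.2)
s=r.sense(); print(s["opening"],F(r)-f0,s["tcp_pos"]-G,s["clock"])
snap(r,"wrist","w8");snap(r,"scene","s8");snap(r,"top","t8")
b=cv2.imread("pics/s8.png")[100:220,220:380];t=cv2.imread("pics/t8.png")[130:250,230:390]
cv2.imwrite("pics/c8.png",np.hstack([cv2.resize(x,(400,300),interpolation=2) for x in (b,t)]))
E
```

```text
[-0.15712639  0.0572928   0.31967406] [6.56760796e-05 2.06361152e-05 1.37049104e-04] 19.2
0.03015950816073213 [ 0.45721018  1.28596176 -0.60203072] [-1.04310010e-05  1.05525565e-04 -1.10387052e-04] 20.4583
```

View pics/c8.png

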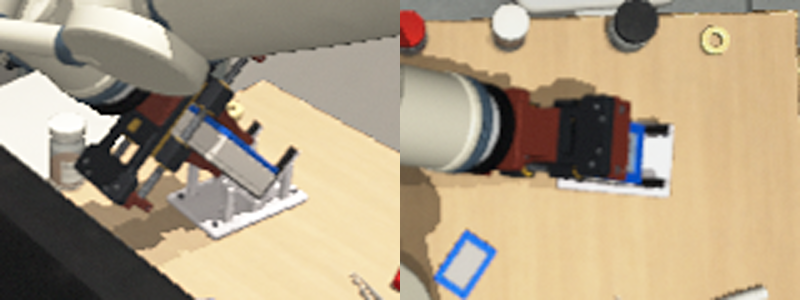

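View pics/w8.png

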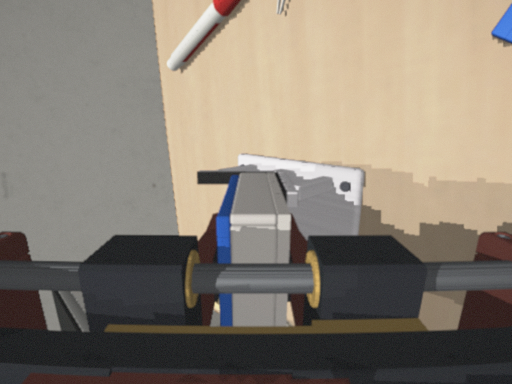

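Both fingers are on the case, lid and underside, with the opening at 30.2 mm, which equals the closed thickness. Now I'll lift it and turn it over, clear of the stand.

```bash
python3 - <<'E'
from h import *
from station import r
G=V+(.053+.163)*uL+.0153*uR
e=eul(M(-uL,-uR)).tolist()
r.servo_line((G+.01*ez).tolist(),e,speed=.03)
r.servo_line((G+.12*ez).tolist(),e,speed=.12); s=r.sense(); print(s["opening"],s["contact_force"],s["clock"])
g0=G+.12*ez-.163*uL*-1*-1
gc=V+.18*ez
Rx=lambda a: Rot.from_rotvec(np.radians(a)*ex).as_matrix()
m0=M(-uL,-uR)
for a in (22.5,45,67.5,90):
    m=Rx(a)@m0; p=gc-.163*m[:,2]+(.02*np.cos(np.radians(2*a)) if 0 else 0)*ey
    r.servo_line(p.tolist(),eul(m).tolist(),speed=.12)
    s=r.sense(); print(a,s["opening"],s["clock"])
print(np.abs(m-M(-uR,uL)).max())
r.wait(.3); s=r.sense(); print(s["opening"],s["contact_force"],s["joints"],s["clock"])
snap(r,"wrist","w9");snap(r,"scene","s9");snap(r,"top","t9")
b=cv2.imread("pics/s9.png")[60:220,220:433];t=cv2.imread("pics/t9.png")[110:270,230:443]
cv2.imwrite("pics/c9.png",np.hstack([cv2.resize(x,(400,300),interpolation=2) for x in (b,t)]))
E
```

```text
0.029816684802635388 [ 0.00980306 -0.61231813 -1.4469681 ] 22.2917
22.5 0.029566203097169733 23.2083
45 0.02987573795576947 23.8917
67.5 0.030202919677824274 24.575
90 0.029809468634700114 25.2583
2.220446049250313e-16
0.029924602067234903 [ 0.4827422  -0.53365366 -1.949312  ] [ -43.63449216    3.11368862   86.45056321   38.39096522  115.93455932
 -118.51140902] 25.5583
```

View pics/c9.png

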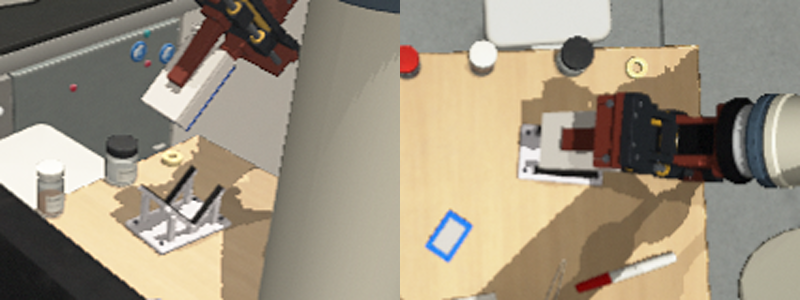

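View pics/w9.png

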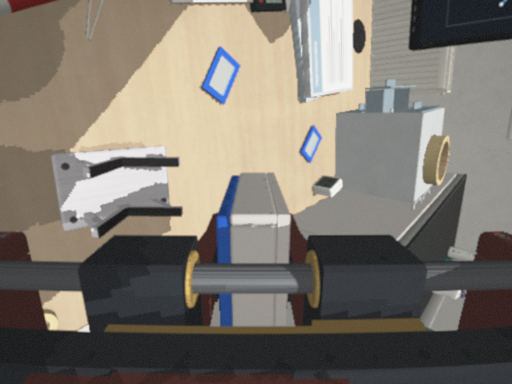

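It is turned lid-down and clear of the stand, with the lid closed. In w9 the blue plate is flush from column 218 to 240. Lowering under force watch.

```bash
python3 - <<'E'
from h import *
from station import r
m=M(-uR,uL); e=eul(m).tolist()
Q=V+.216*uR+.0147*uL
r.servo_line((Q+.06*ez).tolist(),e,speed=.12)
r.servo_line((Q+.0045*ez).tolist(),e,speed=.06); r.wait(.3)
f0=F(r,8); print(f0, r.sense()["clock"])
h=.0045
while h>-.004:
    h-=.0005; r.servo_line((Q+h*ez).tolist(),e,speed=.01)
    f=F(r)-f0; print(round(h*1000,1),"L",round(f@uR,2),"R",round(f@uL,2),"x",round(f@ex,2),r.sense()["clock"])
    if max(f@uR,f@uL)>2.5: break
snap(r,"wrist","w10");snap(r,"scene","s10")
print(r.sense()["opening"])
E
```

```text
[ 0.00296157 -0.02223036 -1.85702683] 28.1417
4.0 L -0.48 R -0.16 x 0.15 28.525
3.5 L 0.12 R -0.46 x 0.02 28.9083
3.0 L 0.17 R -0.08 x 0.26 29.2917
2.5 L -0.05 R -0.23 x -0.11 29.675
2.0 L -0.29 R -0.11 x 0.01 30.0583
1.5 L -0.3 R -0.22 x 0.4 30.4417
1.0 L 0.15 R 1.83 x 0.1 30.825
0.5 L 2.38 R 5.48 x -0.26 31.2083
0.029999898516431533
```

```bash
python3 - <<'E'
from h import *
from station import r
m=M(-uR,uL); e=eul(m).tolist()
Q=V+.216*uR+.0147*uL+.0005*ez
r.let_go(); r.wait(.3); s=r.sense(); print(s["opening"],s["contact_force"],s["clock"])
snap(r,"wrist","w11")
r.servo_line((Q+.11*uR).tolist(),e,speed=.12)
mm=M(-ez,ex); p=V-.10*ey+.36*ez
r.reach(p.tolist(),eul(mm).tolist()); r.wait(.2)
snap(r,"wrist","w12");snap(r,"scene","s12");snap(r,"top","t12"); print(r.sense()["clock"])
b=cv2.imread("pics/s12.png")[100:220,240:400];t=cv2.imread("pics/w12.png")[0:210,150:430]
cv2.imwrite("pics/c12.png",np.hstack([cv2.resize(x,(400,300),interpolation=2) for x in (b,t)]))
E
```

```text
0.08758412199570809 [ 1.14214862 -0.26571399  0.75129444] 32.6083
35.6417
```

View pics/c12.png

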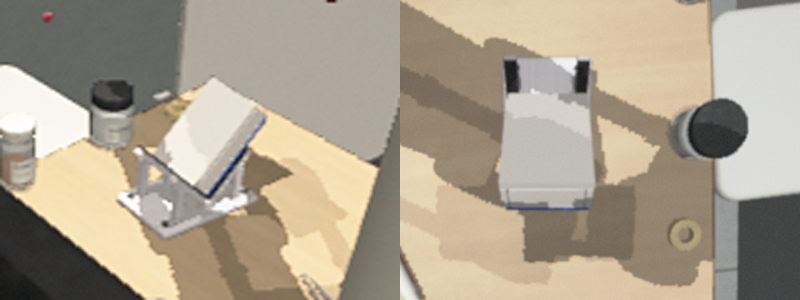

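View pics/w12.png

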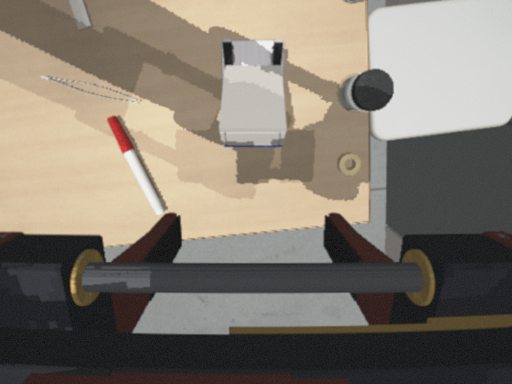

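It sits lid-down on the right slope and the hand is clear. In w12 the box underside spans columns ~220–285 and rows 66–132. I'll overlay the predicted corners to check the seating and centring.

```bash
python3 - <<'E'
from h import *
out=[]
for n,(x,y) in (("w12",(205,30)),("s12",(275,120))):
    d=dict(np.load(f"pics/{n}.npz")); im=d["frame"][:,:,::-1].copy()
    f=5 if n=="w12" else 4.5
    big=cv2.resize(im[y:y+118,x:x+80],None,fx=5,fy=5,interpolation=2)
    for h in(.030,.006):
        pts=[V+a*ex+s*uR+h*uL for a,s in((-.03,0),(.03,0),(.03,.09),(-.03,.09))]
        q=proj(d,pts); print(n,h,q.round(1).tolist())
        cv2.polylines(big,[(((q-[x,y]+.5)*5)).astype(np.int32)],True,(0,0,255) if h==.03 else (0,160,0),1)
    out.append(big)
cv2.imwrite("pics/c13.png",np.hstack(out))
E
```

```text
w12 0.03 [[224.1, 64.9], [280.9, 64.9], [286.4, 128.0], [218.6, 128.0]]
w12 0.006 [[225.9, 83.7], [279.1, 83.7], [283.8, 145.5], [221.1, 145.5]]
s12 0.03 [[317.7, 174.5], [301.0, 161.8], [324.9, 130.2], [342.7, 141.7]]
s12 0.006 [[322.9, 178.3], [306.3, 165.7], [329.8, 134.7], [347.5, 146.1]]
```

View pics/c13.png

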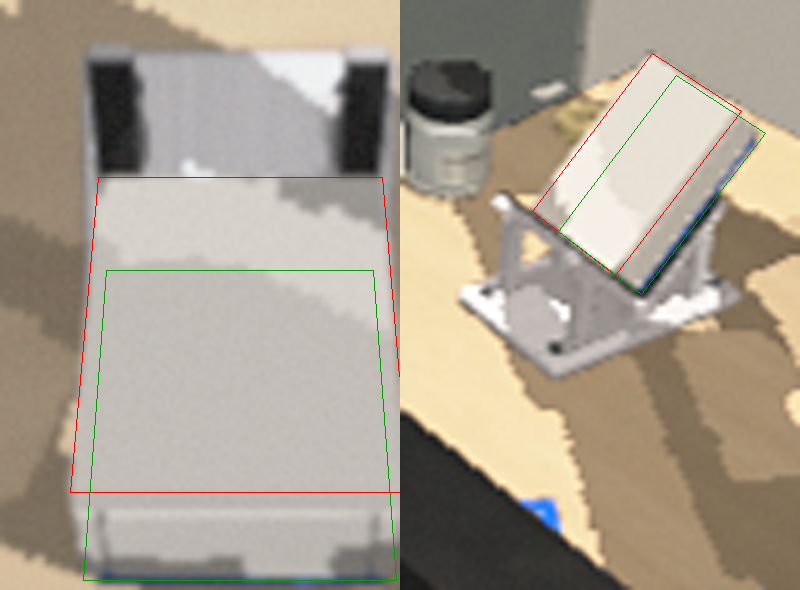

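The overlay agrees in both views to about 1 px, so the case is seated in the V, centred, with the lid flush. Last, a quick jar check, then hand in.

```bash
python3 - <<'E'
from h import *
from station import r
a=dict(np.load("pics/top0.npz"))["frame"];b=dict(np.load("pics/t12.npz"))["frame"]
D=np.abs(a.astype(int)-b).max(2)
for n,(u,v) in dict(red=(233,142),white=(274,140),black=(323,139)).items(): print(n,D[v-9:v+10,u-9:u+10].mean().round(1))
s=r.sense();print(s["clock"],s["contact_force"],s["opening"],np.abs(s["joint_vel"]).max())
print(r.hand_in())
E
```

```text
red 10.7
white 9.1
black 14.5
35.6417 [ 0.87379919 -0.64738414  0.18031197] 0.08809451280901684 0.11247094236915298
the job is handed in; nothing more can be done
None
```

I handed the job in with the robot clock at about 35.6 s. The case rests lid-down on the right slope of the V stand, settled and centred. The hand is empty and clear.

- **Lid-up placing:** I picked up the 57 x 87 mm-lidded case across its 60 mm width. I set it lid-up on the left slope under force watch, at about 5 N peak, and let go. The lid centre measured within 1 mm of the middle of the V.
- **Regrasp and turn:** I took it again with one finger on the lid and one on the underside. The opening held at about 30 mm, the closed thickness, in every reading through the lift and turn. I turned it 90° well above the stand.
- **Final placing:** I lowered it until both slopes took load, about 2.4 N and 5.5 N, then released and withdrew.

**Last checks:**
- **Fit:** The predicted edges matched the scene picture and the left side of the wrist picture to about 1 px. The right edge was only compared by eye.
- **Lid:** The blue lid line is flush along the box.
- **One disagreement:** In the wrist picture the lower underside edge appeared about 3–4 px from the prediction. I took this for the rounded edge, because the rim and the scene view both fitted.
- **Jars:** They look unmoved in the last pictures. A pixel comparison with the first top view showed small differences, which I put down to the arm's changed shadow but did not check further.

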